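# Press the culture tubes' snap caps shut, cleanest first

### The job

Seal the finished cultures in the wire rack: with closed fingertips, press each snap cap gently straight down until it is fully home, the green one (sterile control) first, then the yellow and last the red, so that the finger never goes from a dirtier tube to a cleaner one. Do not lift or pull out any tube. Do not touch the blue-capped tube, whose culture is still growing under a loose cap, and leave the bottle, dish and pen where they are.

Things in the scene. Friction and masses are not known exactly. Their poses are not given: they have to be found in the camera images.
- rack: Steel-wire test-tube rack that stands firmly on the bench and does not shift, 75 x 144 mm and 72 mm high, 3 x 6 square cells of 23 mm pitch. Origin: centre of its underside on the bench; its y axis runs along its length. Four tubes stand in it, any colour in any of the four places, cap centres at least 50 mm apart.
- tube_green: Milky plastic culture tube with a green snap cap (sterile control, to be sealed first). 17.5 mm diameter, 100 mm long without its cap, about 35 g, standing loose and upright in a cell of the rack with about 1 mm of play, its foot on a soft foam liner 12 mm above the bench, which yields about 1 mm per 6 N of downward push and springs back. Origin: centre of its foot; z up along the tube.
- top_green (a point): Centre of the flat top of the green cap (disc 22 mm in diameter, cap 18 mm high). It moves with the cap: about 121 mm above the bench at joint value 0, 114 mm when fully home.
- cap_green (a joint): How far the green cap is pushed down on its tube, in m: 0 to 0.002 at the start (loose, vented), 0.007 fully home (sealed, firm stop). It slides straight down the tube's axis under a push of about 4 N (the tube itself sinks a little into the foam meanwhile), stays where it is left and has no spring.
- tube_yellow: Milky plastic culture tube with a yellow snap cap (diluted sample, to be sealed second). 17.5 mm diameter, 100 mm long without its cap, about 35 g, standing loose and upright in a cell of the rack with about 1 mm of play, its foot on a soft foam liner 12 mm above the bench, which yields about 1 mm per 6 N of downward push and springs back. Origin: centre of its foot; z up along the tube.
- top_yellow (a point): Centre of the flat top of the yellow cap (disc 22 mm in diameter, cap 18 mm high). It moves with the cap: about 121 mm above the bench at joint value 0, 114 mm when fully home.
- cap_yellow (a joint): How far the yellow cap is pushed down on its tube, in m: 0 to 0.002 at the start (loose, vented), 0.007 fully home (sealed, firm stop). It slides straight down the tube's axis under a push of about 4 N (the tube itself sinks a little into the foam meanwhile), stays where it is left and has no spring.
- tube_red: Milky plastic culture tube with a red snap cap (raw sample, to be sealed last). 17.5 mm diameter, 100 mm long without its cap, about 35 g, standing loose and upright in a cell of the rack with about 1 mm of play, its foot on a soft foam liner 12 mm above the bench, which yields about 1 mm per 6 N of downward push and springs back. Origin: centre of its foot; z up along the tube.
- top_red (a point): Centre of the flat top of the red cap (disc 22 mm in diameter, cap 18 mm high). It moves with the cap: about 121 mm above the bench at joint value 0, 114 mm when fully home.
- cap_red (a joint): How far the red cap is pushed down on its tube, in m: 0 to 0.002 at the start (loose, vented), 0.007 fully home (sealed, firm stop). It slides straight down the tube's axis under a push of about 4 N (the tube itself sinks a little into the foam meanwhile), stays where it is left and has no spring.
- tube_blue: Milky plastic culture tube with a blue snap cap (culture still growing; its cap must stay loose). 17.5 mm diameter, 100 mm long without its cap, about 35 g, standing loose and upright in a cell of the rack with about 1 mm of play, its foot on a soft foam liner 12 mm above the bench, which yields about 1 mm per 6 N of downward push and springs back. Origin: centre of its foot; z up along the tube.
- top_blue (a point): Centre of the flat top of the blue cap (disc 22 mm in diameter, cap 18 mm high). It moves with the cap: about 121 mm above the bench at joint value 0, 114 mm when fully home.
- cap_blue (a joint): How far the blue cap is pushed down on its tube, in m: 0 to 0.002 at the start (loose, vented), 0.007 fully home (sealed, firm stop). It slides straight down the tube's axis under a push of about 4 N (the tube itself sinks a little into the foam meanwhile), stays where it is left and has no spring.
- bottle: Square amber medium bottle with a white screw cap, 56 x 56 mm, 130 mm high, loose; leave alone. Origin: centre of its underside.
- dish: Closed petri dish, 90 mm in diameter, 15 mm high, loose; leave alone. Origin: centre of its underside.
- marker: Marker pen lying on the bench, 125 x 12 mm, white with a black cap, loose; leave alone. Origin: underside of its middle; x along the pen.

How it is judged:
By the outcome, as a careful person would: the job done as asked, in the order asked, and still so for the second after the job is handed in, with the robot touching nothing.
It also fails if it takes over 45 s, if anything falls off the work surface, if the arm or the gripper's body presses on something with over 40 N, if the wrist force passes 120 N, or if a joint passes its speed limit or range.

### The arm

A 7-joint arm with a two-finger parallel gripper is mounted at the origin on the work surface. World frame = base frame: x ahead of the robot, y to its left, z up, the work surface at z = 0. Lengths are in m, angles in rad, forces in N, time in s.
With the tool pointing down it reaches from about 0.4 to 0.85 m from the base axis. Payload 10.4 kg.
Tool frame: the origin (TCP) lies midway between the tips of the shut fingers; the grasp point (between the pads) lies 19 mm behind it; x points along the fingers, z is the direction in which the jaws open and shut, and the axes are right-handed (so a half turn about x gives the same grasp; the last joint's range is limited). The gripper opens to 87 mm and grips with 3 to 60 N. Pads are 19 mm wide; open, the fingers measure 117 mm over their backs; the gripper's body (75 mm by 190 mm) begins 51 mm behind the grasp point.
Start: joints at [-1.274, 0.332, -0.065, 1.46, 0.022, 1.35, -0.088], TCP at [0.196, 0.593, 0.223] pointing down, gripper open.
Joint ranges: [-2.6, 2.6], [-0.5, 2.12], [-1.47, 1.34], [0.16, 2.42], [-1.27, 4.41], [0.06, 2.06], [-2.6, 2.6]. Speed limits (rad/s): [2.22, 2.22, 2.79, 2.79, 3.14, 3.14, 3.14].

### API

Orientations are given as a unit quaternion [x, y, z, w].
In Python, from bench import read_state, camera, camera_params, close_job gives the robot as it stands.
- The arm moves only by the tool arm_command, never from a script. Its argument "targets" is a list of rows, each a list of 7 numbers: the closure in counts, from 0 (fully open) to 255 (shut), then the shift along the tool's x, y, z in mm, then the turn, a rotation vector about the tool's x, y, z in rad. A call has 1 to 10 rows; each row is the pose to reach, as a shift and turn from the pose commanded when the call began, along the tool's axes at that moment; what a row does not reach only later rows make up. A row lasts 1/10 s, in which the tool goes at most 50 mm and 8.59 degrees, less where a joint would pass 70% of its speed; a pose out of reach is approached as far as the arm can. A call with a gripper value outside its range is refused whole. The fingers move at their own pace and stop on an object; "newtons" is the grip in N (left out, the last holds). Time passes only in rows, so rows that repeat a pose let the fingers close. It gives the time, the measured TCP pose, the force and the opening at its end, in the units of the state.
- read_state(): the state, without advancing time (a new reading comes with each control period).
- camera(name): name is "scene" or "top"; returns the picture (400x640x3 uint8, red, green, blue); there is no depth.
- camera_params(name): a dict with "intrinsics" (3x3 intrinsics, pixels), "dist" ([k1, k2, p1, p2, k3] as OpenCV has them; the pictures are not rectified), "xyz" and "orientation" of the camera in the world. Camera axes: x right, y down, z forward; pixel columns grow to the right and rows downward; lengths in m; the calibration is good to about 2 mm. A picture is of the moment at which its call begins. camera_params takes no time and is no camera call.
- close_job(): hands the job in, once; it reports no verdict.
The state is a dict: "time": time; "joint_positions": joint angles; "joint_vel": joint speeds; "joint_torque": joint torques, N m; "ee_pos": TCP position; "eef_rot": TCP orientation; "ft_force": force on the tool from outside, world axes, zero at the start; "torque": the same for the moment, N m; "width": finger opening in m.
Only numpy, scipy, OpenCV 4.12 (cv2) and the standard library are available. Lean on these libraries where they do the work, as an engineer would, in place of code of your own. Each camera call takes 0.05 s, during which the arm holds its last target.

## Working session

There is one attempt and no reset: what is moved stays moved. The work goes in short steps, Python scripts to look and compute and a tool call to move; the robot and the scene stay as the last step left them, time stands still between calls to the robot, and variables do not carry over. Pictures are saved under pics/ and viewed, and the job is handed in when it is done.

Besides the shell and the picture viewer there is one more tool, called after "Emit:" as a command line: name --pt "numbers of a row" for each row, then --argument value for the rest. arm_command: Moves the arm, as the interface text tells. Its arguments: {"type":"object","properties":{"targets":{"type":"array"},"newtons":{"type":"number"}},"required":["targets"]}

```bash
mkdir -p pics; ls; python3 - <<'E'
from bench import *
import cv2
for n in("scene","top"):
    cv2.imwrite(f"pics/{n}0.png",camera(n)[:,:,::-1]); print(camera_params(n))
s=read_state()
for k in s: print(k,s[k])
E
```

```text
pics
{'intrinsics': array([[413.84237253,   0.        , 319.42716647],
       [  0.        , 413.84237253, 209.42353835],
       [  0.        ,   0.        ,   1.        ]]), 'dist': array([0.0038402, 0.       , 0.       , 0.       , 0.       ]), 'xyz': array([1.10746819, 0.08947133, 0.70413133]), 'orientation': array([ 0.62109708,  0.69709636, -0.27061867, -0.23464998])}
{'intrinsics': array([[406.1720574 ,   0.        , 309.40012007],
       [  0.        , 406.1720574 , 204.95429519],
       [  0.        ,   0.        ,   1.        ]]), 'dist': array([0.03547788, 0.        , 0.        , 0.        , 0.        ]), 'xyz': array([0.49906399, 0.01484966, 0.86035087]), 'orientation': array([-0.7051346 ,  0.70742278, -0.01764966,  0.04501885])}
time 0.1
joint_positions [-1.27359773  0.33280755 -0.06473188  1.46084946  0.02153675  1.34988541
 -0.08850412]
joint_vel [-1.22394839e-03 -2.64686930e-03 -4.61749649e-04 -2.52525891e-03
 -8.58027144e-04  2.01780445e-04  5.38664883e-05]
joint_torque [ 1.25880753e-03 -6.24544787e+01  2.43076519e-02 -3.90712345e+01
 -6.15441520e-02  3.66928848e-02  3.40782515e-05]
ee_pos [0.19634134 0.59299951 0.22183801]
eef_rot [-0.41427712  0.5735886   0.41376512  0.57286038]
ft_force [1.01820868 0.6712509  0.02117978]
torque [ 0.00696005  0.0190314  -0.00472347]
width 0.08700746782277256
```

View pics/scene0.png

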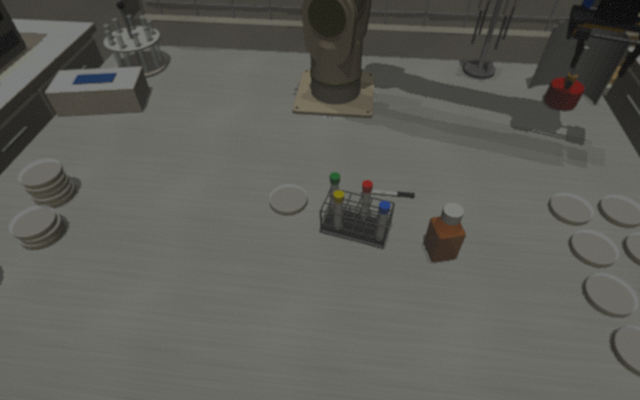

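View pics/top0.png

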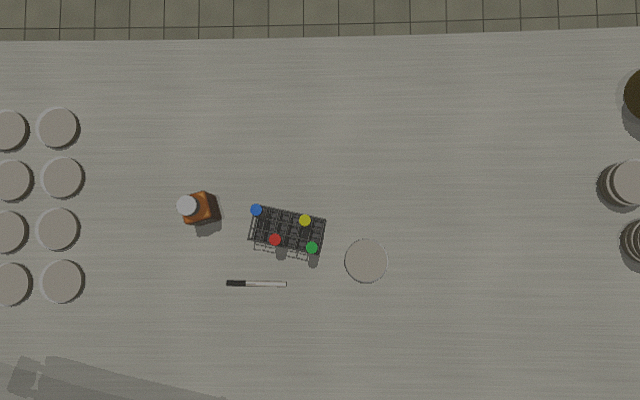

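The scene view shows the caps at green (335,177), red (367,186), yellow (339,197) and blue (384,207). In the top view they are at green (312,247), red (274,240), yellow (305,220) and blue (256,210). The bottle, dish and pen stand clear of the rack.

```bash
cat > h.py <<'E'
import numpy as np,cv2
from bench import *
from scipy.spatial.transform import Rotation as R
ROI={'scene':(300,420,150,260),'top':(230,340,190,270)}
def masks(im,n):
    hsv=cv2.cvtColor(im,cv2.COLOR_RGB2HSV); x0,x1,y0,y1=ROI[n]
    roi=np.zeros(im.shape[:2],bool); roi[y0:y1,x0:x1]=1
    H,S,V=[hsv[...,i].astype(int) for i in range(3)]
    ok=roi&(S>140)&(V>60)
    return {'green':ok&(H>45)&(H<85),'yellow':ok&(H>22)&(H<38),'red':ok&((H<8)|(H>172)),'blue':ok&(H>100)&(H<130)}
def ray(n,uv):
    p=camera_params(n); q=cv2.undistortPoints(np.array([[uv]],float),p['intrinsics'],p['dist'])[0,0]
    d=R.from_quat(p['orientation']).apply([q[0],q[1],1]); return np.array(p['xyz']),d/np.linalg.norm(d)
def onz(n,uv,z):
    o,d=ray(n,uv); return o+d*(z-o[2])/d[2]
def tri(u1,u2):
    o1,d1=ray('scene',u1);o2,d2=ray('top',u2)
    t=np.linalg.lstsq(np.c_[d1,-d2],o2-o1,rcond=None)[0]
    a,b=o1+t[0]*d1,o2+t[1]*d2; return (a+b)/2,np.linalg.norm(a-b)
E
python3 - <<'E'
from h import *
np.set_printoptions(precision=4,suppress=True)
ms={}
for n in('scene','top'):
    im=cv2.imread(f'pics/{n}0.png')[:,:,::-1].copy(); ms[n]=masks(im,n)
    x0,x1,y0,y1=ROI[n]
    cv2.imwrite(f'pics/{n}_zoom.png',cv2.resize(im[y0:y1,x0:x1,::-1],None,fx=5,fy=5,interpolation=cv2.INTER_CUBIC))
for c in('green','yellow','red','blue'):
    uv={}
    for n in ms:
        k,l,st,ce=cv2.connectedComponentsWithStats(ms[n][c].astype(np.uint8)); i=1+np.argmax(st[1:,4]); uv[n]=ce[i]
        print(c,n,st[i],ce[i],onz(n,ce[i],.119))
    print(*tri(uv['scene'],uv['top']))
s=read_state();print(R.from_quat(s['eef_rot']).as_matrix())
E
```

```text
green scene [331 174   7   5  18] [334.1667 175.4444] [0.4889 0.0409 0.119 ]
green top [306 242  12  12  98] [311.2347 247.1224] [0.4881 0.0403 0.119 ]
[0.4881 0.0406 0.1182] 0.0004874785169106185
yellow scene [334 190  10  11  78] [338.359  194.4872] [0.5421 0.0542 0.119 ]
yellow top [299 215  12  11 108] [304.3241 220.0093] [0.5375 0.0529 0.119 ]
[0.5377 0.0535 0.1143] 0.0008423894013476988
red scene [363 181   9   8  59] [366.8644 184.2203] [0.5072 0.1086 0.119 ]
red top [269 234  12  12 113] [274.5575 239.2301] [0.5026 0.1073 0.119 ]
[0.5025 0.1083 0.1143] 0.0008889081302280286
blue scene [380 201  10   9  66] [384.2576 204.7273] [0.5596 0.1441 0.119 ]
blue top [250 204  12  12 104] [255.6923 209.3462] [0.5574 0.1425 0.119 ]
[0.5576 0.1436 0.1166] 0.0014054343992809266
[[-0.0004 -0.9493  0.3143]
 [-0.0012  0.3143  0.9493]
 [-1.      0.     -0.0013]]
```

```bash
ls pics
```

```text
scene0.png
scene_zoom.png
top0.png
top_zoom.png
```

View pics/top_zoom.png

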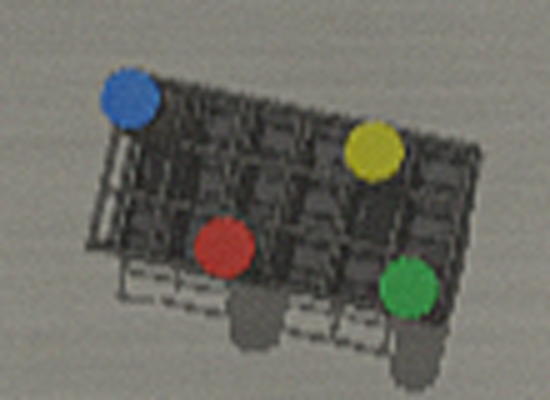

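View pics/scene_zoom.png

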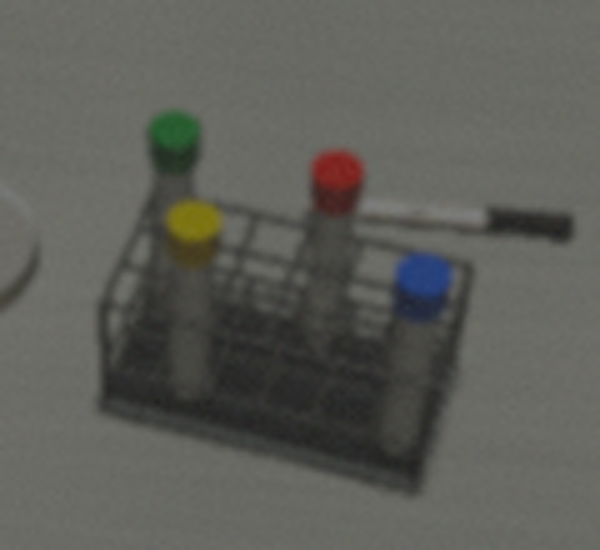

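Each triangulated height (114–118 mm) agrees with the plane casts to within about 5 mm. The green–yellow spacing of 51 mm fits the 2×1 cell offset (51.4 mm). Next I'll shut the fingers and move above green, staying at z≈0.22.

Emit:
arm_command --pt "255 0 -30 -29 0 0 0" --pt "255 0 -65 -62 0 0 0" --pt "255 0 -100 -96 0 0 0" --pt "255 0 -135 -130 0 0 0" --pt "255 0 -170 -163 0 0 0" --pt "255 0 -205 -197 0 0 0" --pt "255 0 -240 -230 0 0 0" --pt "255 0 -275 -264 0 0 0" --pt "255 0 -310 -298 0 0 0" --pt "255 0 -345 -331 0 0 0" --newtons 20

```text
time: 1.1
ee_pos: [0.4203, 0.1686, 0.2225]
eef_rot: [-0.414, 0.573, 0.414, 0.573]
ft_force: [1.8, -0.1, 0.2]
width: 0.0147
```

Emit:
arm_command --pt "255 0 -35 -34 0 0 0" --pt "255 0 -70 -68 0 0 0" --pt "255 0 -106 -102 0 0 0" --pt "255 0 -106 -102 0 0 0" --pt "255 0 -106 -102 0 0 0" --pt "255 0 -106 -102 0 0 0"

```text
time: 1.7
ee_pos: [0.488, 0.0416, 0.2222]
eef_rot: [-0.414, 0.573, 0.415, 0.573]
ft_force: [0.1, -0.3, 0.1]
width: 0.0002
```

Emit:
arm_command --pt "255 40 0 -1 0 0 0" --pt "255 75 0 -1 0 0 0" --pt "255 84 0 -1 0 0 0" --pt "255 84 0 -1 0 0 0" --pt "255 84 0 -1 0 0 0"

```text
time: 2.2
ee_pos: [0.4889, 0.0402, 0.14]
eef_rot: [-0.414, 0.572, 0.414, 0.574]
ft_force: [0.3, 0.4, 0.9]
width: 0.0002
```

```bash
python3 - <<'E'
from h import *
for n,(x0,x1,y0,y1) in {'scene':(290,420,120,250),'top':(230,350,180,280)}.items():
    im=camera(n); cv2.imwrite(f'pics/{n}1.png',cv2.resize(im[y0:y1,x0:x1,::-1],None,fx=4.5,fy=4.5,interpolation=cv2.INTER_CUBIC))
s=read_state();print(s['time'],s['ee_pos'],s['ft_force'])
E
```

```text
2.3 [0.48918859 0.04006239 0.14022822] [-0.25199424  0.47879058  0.41603484]
```

View pics/scene1.png

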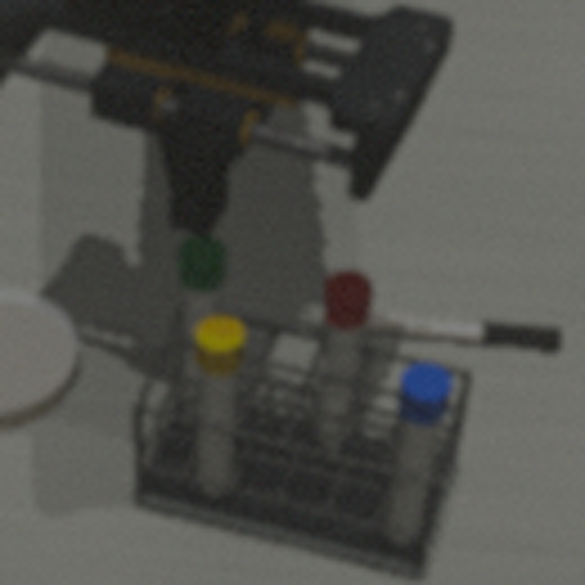

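View pics/top1.png

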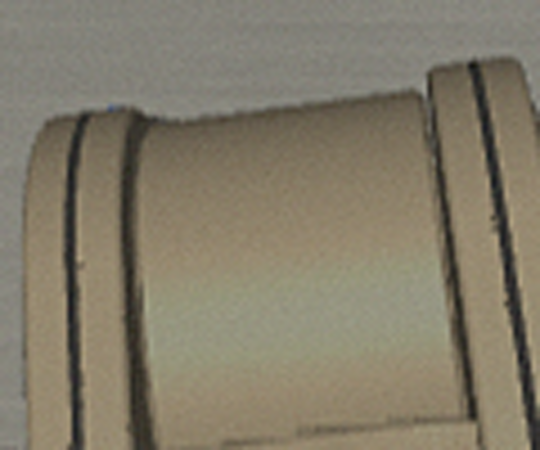

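The scene view shows the closed tip (crop 200,230) directly above the green cap (203,262), with about 20 mm to go. The arm hides the top view. I'll press in small steps.

Emit:
arm_command --pt "255 8 0 0 0 0 0" --pt "255 16 0 0 0 0 0" --pt "255 18 0 0 0 0 0" --pt "255 20 0 0 0 0 0" --pt "255 21 0 0 0 0 0" --pt "255 22 0 0 0 0 0" --pt "255 23 0 0 0 0 0" --pt "255 24 0 0 0 0 0" --pt "255 24 0 0 0 0 0" --pt "255 24 0 0 0 0 0"

```text
time: 3.3
ee_pos: [0.4882, 0.0396, 0.1145]
eef_rot: [-0.414, 0.573, 0.414, 0.573]
ft_force: [-0.6, 0.6, 3.4]
width: 0.0005
```

Emit:
arm_command --pt "255 1 0 0 0 0 0" --pt "255 1.5 0 0 0 0 0" --pt "255 1.5 0 0 0 0 0" --pt "255 1.5 0 0 0 0 0"

```text
time: 3.7
ee_pos: [0.4884, 0.0396, 0.1133]
eef_rot: [-0.414, 0.573, 0.414, 0.573]
ft_force: [-0.2, 0.4, 5.9]
width: 0.0006
```

Emit:
arm_command --pt "255 0.5 0 0 0 0 0" --pt "255 1 0 0 0 0 0" --pt "255 1 0 0 0 0 0" --pt "255 1 0 0 0 0 0"

```text
time: 4.1
ee_pos: [0.4888, 0.0396, 0.1127]
eef_rot: [-0.414, 0.573, 0.414, 0.574]
ft_force: [-0.3, -0.1, 8.4]
width: 0.0008
```

Emit:
arm_command --pt "255 0.6 0 0 0 0 0" --pt "255 0.6 0 0 0 0 0" --pt "255 0.6 0 0 0 0 0"

```text
time: 4.4
ee_pos: [0.489, 0.0397, 0.1124]
eef_rot: [-0.414, 0.573, 0.414, 0.574]
ft_force: [-1.3, -0.3, 11.2]
width: 0.0005
```

Green is home: force climbs with the foam's stiffness to 11 N, and the tip height corrected for foam is 114.3 mm. Next I'll lift straight up, move to yellow and hover.

Emit:
arm_command --pt "255 -10 0 0 0 0 0" --pt "255 -45 0 0 0 0 0" --pt "255 -50 0 0 0 0 0" --pt "255 -50 -21 14 0 0 0" --pt "255 -50 -42 28 0 0 0" --pt "255 -50 -42 28 0 0 0" --pt "255 -30 -42 28 0 0 0" --pt "255 -27 -42 28 0 0 0" --pt "255 -27 -42 28 0 0 0" --pt "255 -27 -42 28 0 0 0"

```text
time: 5.4
ee_pos: [0.5368, 0.0528, 0.139]
eef_rot: [-0.414, 0.573, 0.414, 0.573]
ft_force: [0.5, 0.1, 0.6]
width: 0.0005
```

```bash
python3 - <<'E'
from h import *
n='scene';x0,x1,y0,y1=(290,420,120,250)
im=camera(n); cv2.imwrite(f'pics/{n}2.png',cv2.resize(im[y0:y1,x0:x1,::-1],None,fx=4.5,fy=4.5,interpolation=cv2.INTER_CUBIC))
s=read_state();print(s['time'],s['ee_pos'],s['ft_force'])
E
```

```text
5.45 [0.5369538  0.052909   0.13914669] [-0.68993188 -0.19987417  0.36259505]
```

View pics/scene2.png

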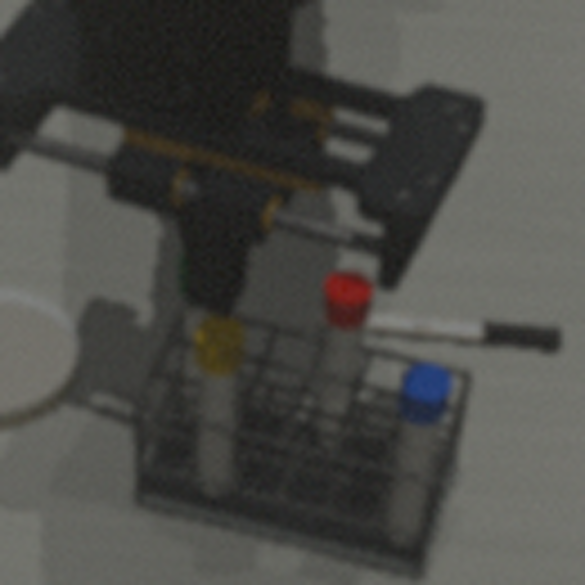

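The tip (crop 217,308) is directly above the yellow cap (220,335), so I'll press.

Emit:
arm_command --pt "255 8 0 0 0 0 0" --pt "255 16 0 0 0 0 0" --pt "255 18 0 0 0 0 0" --pt "255 20 0 0 0 0 0" --pt "255 21 0 0 0 0 0" --pt "255 22 0 0 0 0 0" --pt "255 23 0 0 0 0 0" --pt "255 24 0 0 0 0 0" --pt "255 25 0 0 0 0 0" --pt "255 25 0 0 0 0 0"

```text
time: 6.45
ee_pos: [0.537, 0.053, 0.1135]
eef_rot: [-0.414, 0.573, 0.414, 0.573]
ft_force: [-1.6, -0.6, 5.4]
width: 0.0008
```

Emit:
arm_command --pt "255 0.5 0 0 0 0 0" --pt "255 1 0 0 0 0 0" --pt "255 1 0 0 0 0 0" --pt "255 1 0 0 0 0 0"

```text
time: 6.85
ee_pos: [0.5373, 0.053, 0.113]
eef_rot: [-0.414, 0.573, 0.414, 0.574]
ft_force: [-1.1, 0.4, 7.6]
width: 0.0005
```

Emit:
arm_command --pt "255 0.6 0 0 0 0 0" --pt "255 1.2 0 0 0 0 0" --pt "255 1.2 0 0 0 0 0" --pt "255 1.2 0 0 0 0 0"

```text
time: 7.25
ee_pos: [0.5378, 0.0531, 0.1123]
eef_rot: [-0.414, 0.572, 0.414, 0.574]
ft_force: [-1.3, -0.2, 12.5]
width: 0.0005
```

Yellow is home: 12.5 N, and 114.4 mm after correcting for foam. Next is red.

Emit:
arm_command --pt "255 -10 0 0 0 0 0" --pt "255 -45 0 0 0 0 0" --pt "255 -50 0 0 0 0 0" --pt "255 -50 25 20 0 0 0" --pt "255 -50 50 41 0 0 0" --pt "255 -50 50 41 0 0 0" --pt "255 -30 50 41 0 0 0" --pt "255 -27 50 41 0 0 0" --pt "255 -27 50 41 0 0 0" --pt "255 -27 50 41 0 0 0"

```text
time: 8.25
ee_pos: [0.5026, 0.1072, 0.1386]
eef_rot: [-0.414, 0.573, 0.414, 0.573]
ft_force: [0.1, 0.5, 0.7]
width: 0.0003
```

```bash
python3 - <<'E'
from h import *
n='scene';x0,x1,y0,y1=(290,420,120,250)
im=camera(n); cv2.imwrite(f'pics/{n}3.png',cv2.resize(im[y0:y1,x0:x1,::-1],None,fx=4.5,fy=4.5,interpolation=cv2.INTER_CUBIC))
s=read_state();print(s['time'],s['ee_pos'],s['ft_force'])
E
```

```text
8.3 [0.50270157 0.10734954 0.13881753] [0.13620641 0.20064852 0.36602941]
```

View pics/scene3.png

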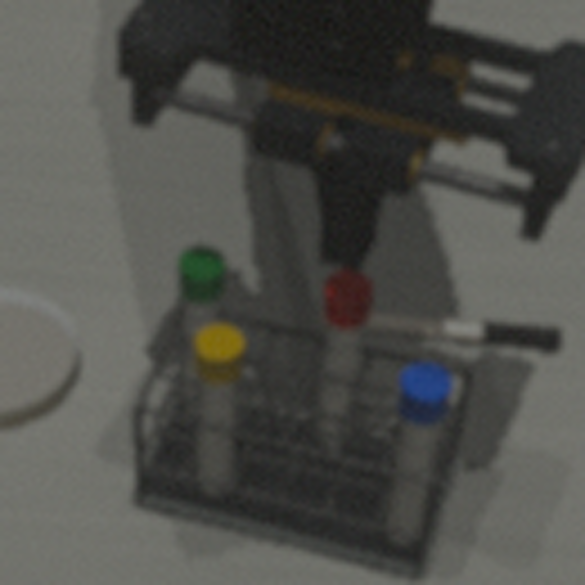

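The tip (crop 347,265) is above red (348,285). Green and yellow now sit lower than before and upright, and blue hasn't moved. I'll press red.

Emit:
arm_command --pt "255 8 0 0 0 0 0" --pt "255 16 0 0 0 0 0" --pt "255 18 0 0 0 0 0" --pt "255 20 0 0 0 0 0" --pt "255 21 0 0 0 0 0" --pt "255 22 0 0 0 0 0" --pt "255 23 0 0 0 0 0" --pt "255 24 0 0 0 0 0" --pt "255 25 0 0 0 0 0" --pt "255 25 0 0 0 0 0"

```text
time: 9.3
ee_pos: [0.5025, 0.1077, 0.1134]
eef_rot: [-0.414, 0.573, 0.414, 0.573]
ft_force: [-0.1, -0.4, 5.9]
width: 0.0003
```

Emit:
arm_command --pt "255 0.5 0 0 0 0 0" --pt "255 1 0 0 0 0 0" --pt "255 1 0 0 0 0 0" --pt "255 1 0 0 0 0 0"

```text
time: 9.7
ee_pos: [0.5028, 0.1078, 0.1129]
eef_rot: [-0.414, 0.573, 0.414, 0.574]
ft_force: [-0.7, -1.3, 8.0]
width: 0.0002
```

Emit:
arm_command --pt "255 0.5 0 0 0 0 0" --pt "255 1 0 0 0 0 0" --pt "255 1 0 0 0 0 0" --pt "255 1 0 0 0 0 0"

```text
time: 10.1
ee_pos: [0.5032, 0.1079, 0.1123]
eef_rot: [-0.414, 0.572, 0.414, 0.574]
ft_force: [-1.8, -0.4, 12.2]
width: 0.0006
```

Red is home: 12.2 N, and 114.3 mm after correcting for foam. I'll lift straight up and move clear for a final look.

Emit:
arm_command --pt "255 -10 0 0 0 0 0" --pt "255 -50 0 0 0 0 0" --pt "255 -100 0 0 0 0 0" --pt "255 -105 30 29 0 0 0" --pt "255 -105 65 62 0 0 0" --pt "255 -105 100 96 0 0 0" --pt "255 -105 135 130 0 0 0" --pt "255 -105 170 163 0 0 0" --pt "255 -105 205 197 0 0 0" --pt "255 -105 240 230 0 0 0"

```text
time: 11.1
ee_pos: [0.3453, 0.4027, 0.2162]
eef_rot: [-0.414, 0.573, 0.414, 0.573]
ft_force: [1.7, -0.1, 0.2]
width: 0.0002
```

Emit:
arm_command --pt "255 0 35 34 0 0 0" --pt "255 0 70 68 0 0 0" --pt "255 0 70 68 0 0 0" --pt "255 0 70 68 0 0 0" --pt "255 0 70 68 0 0 0"

```text
time: 11.6
ee_pos: [0.3025, 0.4869, 0.216]
eef_rot: [-0.414, 0.574, 0.413, 0.573]
ft_force: [-0.5, -0.6, 0.0]
width: 0.0005
```

```bash
python3 - <<'E'
from h import *
np.set_printoptions(precision=4,suppress=True)
ms={};m0={}
for n in('scene','top'):
    im=camera(n); ms[n]=masks(im,n); m0[n]=masks(cv2.imread(f'pics/{n}0.png')[:,:,::-1].copy(),n)
    cv2.imwrite(f'pics/{n}9.png',im[:,:,::-1])
for c in('green','yellow','red','blue'):
    for n in ms:
        r=[]
        for M in(m0,ms):
            k,l,st,ce=cv2.connectedComponentsWithStats(M[n][c].astype(np.uint8)); i=1+np.argmax(st[1:,4]); r+=[ce[i],st[i,:2]]
        print(c,n,*r)
s=read_state();print(s['time'],s['ee_pos'],s['ft_force'])
E
```

```text
green scene [334.1667 175.4444] [331 174] [334.5714 177.9048] [331 176]
green top [311.2347 247.1224] [306 242] [311.2626 247.1818] [306 242]
yellow scene [338.359  194.4872] [334 190] [338.0649 196.4675] [333 192]
yellow top [304.3241 220.0093] [299 215] [304.4865 220.2342] [299 215]
red scene [366.8644 184.2203] [363 181] [366.9492 186.1356] [363 183]
red top [274.5575 239.2301] [269 234] [274.991  239.1351] [269 234]
blue scene [384.2576 204.7273] [380 201] [384.2    204.8769] [380 201]
blue top [255.6923 209.3462] [250 204] [255.7308 209.3269] [250 204]
11.7 [0.3027 0.4868 0.2164] [-0.353  -1.0559 -0.5694]
```

View pics/scene9.png

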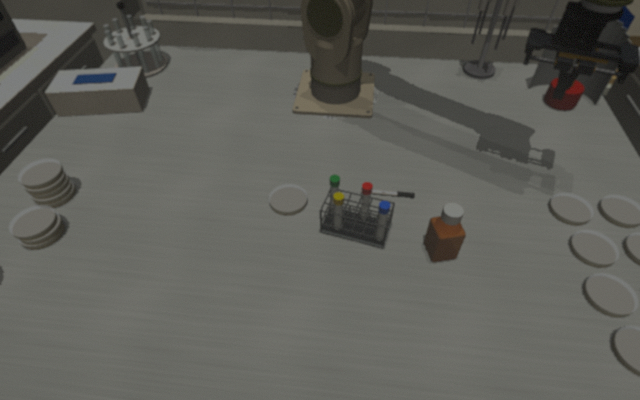

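View pics/top9.png

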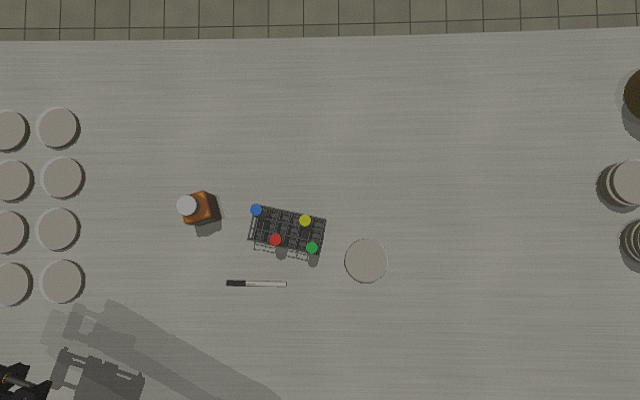

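The three caps dropped 2–2.5 px in the scene view (top-left row green 174→176, yellow 190→192, red 181→183), which is about 5–7 mm. Blue stayed at (384,205), and the bottle, dish and pen are where they were.

```bash
python3 -c "
from bench import *
print(close_job())"
```

```text
the job is handed in; nothing more can be done
None
```

I pressed the green, yellow and red caps home in that order with closed fingertips, then handed the job in at about 12 s.

- **Seating:** On each cap the force rose past the sliding force of about 4 N to 11–12.5 N (green 11.2, yellow 12.5, red 12.2). Allowing for the foam's give, each cap top was at about 114.3 mm, against 114 mm when fully home.
- **Final pictures:** The three sealed caps sit 2–2.5 px lower in the scene view, which is about 5–7 mm. They had moved less than 0.5 px sideways in the top view. The blue cap is unchanged to within 0.2 px. By eye, the bottle, dish and pen have not moved, and the arm was clear of everything.
- **Disagreement:** At the start, two-view triangulation put the yellow and red cap tops at about 114 mm, below the 119–121 mm a loose cap should have. I put this down to the cap sides being included in the colour masks. The later pixel drop shows both caps did move down.

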